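Step the glaze samples under the pointer

ROBOT

A 7-joint arm with a two-finger parallel gripper is mounted at the origin on the work surface. World frame = base frame: x ahead of the robot, y to its left, z up, the work surface at z = 0. Lengths are in m, angles in rad, forces in N, time in s.
With the tool pointing down it reaches from about 0.425 to 0.875 m from the base axis. Payload 4.7 kg.
Tool frame: the origin (TCP) lies on the centre line of the jaws, within the pads' length; the fingertips stand 22 mm ahead of it and the grasp point (between the pads) lies 3 mm ahead of it; z points along the fingers, y is the direction in which the jaws open and shut (so a half turn about z gives the same grasp; the last joint's range is limited). The gripper opens to 85 mm and grips with 20 to 120 N. Pads are 22 mm wide; open, the fingers measure 114 mm over their backs; the gripper's body (76 mm by 85 mm) begins 54 mm behind the grasp point. The pads swing forward as they close: fully open they stand 13 mm farther back than shut.
Start: joints at [-1.283, 0.321, -0.07, 1.45, 0.023, 1.371, -0.057], TCP at [0.176, 0.626, 0.253] pointing down, gripper open.
Joint ranges: [-2.86, 2.86], [-0.3, 2.09], [-1.38, 1.24], [0.06, 2.45], [-1.56, 4.7], [0.09, 2.05], [-2.69, 2.69]. Speed limits (rad/s): [2.57, 2.57, 3.14, 3.14, 3.14, 3.14, 3.14].

INTERFACE

Orientations are given as a unit quaternion [x, y, z, w].
In Python, from plant import reach, move_l, goto_joints, ungrasp, close_gripper, dwell, solve_ik, read_camera, Unreachable, job_done, read_t, read_joints, read_joint_velocities, read_effort, read_position, read_orientation, read_wrist_force, read_ft_torque, read_grip_width gives the robot as it stands. The module is installed in compiled form; this text tells all that it offers. Calls block until the motion is done:
- reach(position, orientation): joint-space move of the TCP to a pose.
- move_l(position, attitude=None, rate=0.15): straight line of the TCP; attitude=None keeps the orientation; rate is the mean speed in m/s.
- goto_joints(angles): joint-space move.
- ungrasp() and close_gripper(grip_force=None): open the fingers fully, or close them until they stop; grip_force is the grip in N (None keeps the last).
- dwell(seconds).
- solve_ik(position, orientation): joint angles nearest the present ones, or None.
- read_camera(name): name is "scene" or "top" or "wrist"; returns a dict with "color" (480x640x3 uint8, red, green, blue), "z_map" (480x640 float32, m along the optical axis (not along the pixel's ray), 0 where there is no reading), "mtx" (3x3 intrinsics, pixels), "origin" and "attitude" of the camera in the world; the wrist camera has in their place "T_tool_cam" (4x4, takes a point from camera to tool coordinates, whose origin is the TCP and whose axes are the flange's). Camera axes: x right, y down, z forward; pixel columns grow to the right and rows downward; lengths in m; the calibration is good to about 2 mm. A picture is of the moment at which its call begins: read the wrist's pose just before it.
A pose or a line that the arm cannot do raises Unreachable and nothing moves.
- job_done(): hands the job in, once; it reports no verdict.
Readings, each from a call of its own:
- read_t(): time.
- read_joints(): joint angles.
- read_joint_velocities(): joint speeds.
- read_effort(): joint torques, N m.
- read_position(): TCP position.
- read_orientation(): TCP orientation.
- read_wrist_force(): force on the tool from outside, world axes, zero at the start.
- read_ft_torque(): the same for the moment, N m.
- read_grip_width(): opening from 0.0 (shut) to 1.0 (fully open).
Only numpy, scipy, OpenCV 4.12 (cv2) and the standard library are available. Lean on these libraries where they do the work, as an engineer would, in place of code of your own. Each camera call takes 0.05 s, during which the arm holds its last target. There are 200 camera calls.

TASK

Using the black knob, slide the sample carrier until the fixed red pointer stands over the middle of the blue dot and keep it still there for a good second, then do the same with the yellow dot. Then draw the carrier towards the robot until it is right against its front stop, and let go. Keep all four tiles lying flat in the tray and leave the pot, bowl, jar, brush and rib alone.

Things in the scene. Friction and masses are not known exactly. Their poses are not given: they have to be found in the camera images.
- pointer (a point): tip of the fixed red pointer, a downward cone 10 mm across, 62 mm above the table and 8 mm above the tiles. It hangs from an aluminium arm (14 mm wide, top at 124 mm) on a column at the far side of a grey stage, 300 mm square, fixed to the table at a yaw within 20 degrees. Axes: the stage's; x along the carrier's slide, away from the robot, y along the cross slide, z up.
- knob (a point): grip point on the axis of the upright black knob, a cylinder 24 mm across, 46 to 116 mm above the table; the point is at 95 mm. It stands on a tongue (top at 46 mm) on the carrier's robot side, 130 mm along x from the tray's centre. It moves with the carrier along the stage's x and y only, never turning; each slide needs about 1.2 N and stays where left. Axes: the stage's.
- carrier (a joint): position of the carrier along the stage's x in m, from -0.05 (front stop, nearest the robot) to +0.05 (rear stop); it grows away from the robot. The stops are orange blocks.
- cross_slide (a joint): position of the cross slide, which bears the carrier, along the stage's y in m, from -0.06 to +0.06 at its stops; it grows along the stage's +y (the robot's left).
- dot_blue (a point): middle of the blue glaze dot, 22 mm across, on top of a loose off-white tile 40 x 40 x 8 mm; its top is 54 mm above the table. The tile lies unfixed somewhere in one of the carrier tray's four bays (2 by 2, each 58 mm long along the stage's x and 69 mm along y, rims 5 mm high) and rides with the carrier by friction, so move smoothly; which tile is in which bay varies.
- dot_yellow (a point): middle of the yellow glaze dot, 22 mm across, on top of a loose off-white tile 40 x 40 x 8 mm; its top is 54 mm above the table. Otherwise as the blue one.
- dot_black (a point): middle of the black glaze dot, 22 mm across, on top of a loose off-white tile 40 x 40 x 8 mm; its top is 54 mm above the table. Otherwise as the blue one.
- dot_green (a point): middle of the green glaze dot, 22 mm across, on top of a loose off-white tile 40 x 40 x 8 mm; its top is 54 mm above the table. Otherwise as the blue one.
- pot: loose terracotta cup without a handle, 84 mm across, 110 mm high; a bystander, origin under its centre
- glaze_jar: loose blue glaze jar with white cap, 70 mm across, 85 mm high; a bystander, origin under its centre
- bowl: loose terracotta bowl, 120 mm across, 50 mm high; a bystander, origin under its centre
- brush: loose brush with a wooden handle, lying on the table; a bystander
- rib: loose wooden potter's rib, 50 x 100 x 6 mm, lying flat; a bystander, origin under its centre
There are look-alikes about, which are no part of the job. Leave any brown, orange or turquoise look-alike of the part that bears dot_blue alone.

How it is judged:
On the way, in this order (a step that is already met when the one before it is completed fails the run):
1. the pointer stands over the blue dot (within 6 mm of its middle, seen from above), the carrier still for 0.7 s, tiles in the tray (horizontal distance between dot_blue and pointer below 0.006 m and velocity of joint carrier between -0.01 and 0.01 m/s and velocity of joint cross_slide between -0.01 and 0.01 m/s and z of dot_blue in the frame of knob between -0.044 and -0.038 m and z of dot_yellow in the frame of knob between -0.044 and -0.038 m and z of dot_black in the frame of knob between -0.044 and -0.038 m and z of dot_green in the frame of knob between -0.044 and -0.038 m), for 0.7 s.
2. then the same over the yellow dot (horizontal distance between dot_yellow and pointer below 0.006 m and velocity of joint carrier between -0.01 and 0.01 m/s and velocity of joint cross_slide between -0.01 and 0.01 m/s and z of dot_blue in the frame of knob between -0.044 and -0.038 m and z of dot_yellow in the frame of knob between -0.044 and -0.038 m and z of dot_black in the frame of knob between -0.044 and -0.038 m and z of dot_green in the frame of knob between -0.044 and -0.038 m), for 0.7 s.
At the end, for the whole second after the job is handed in: the carrier rests within 3 mm of its front stop, released, and all four tiles lie flat in the tray (value of joint carrier below -0.047 m and velocity of joint carrier between -0.01 and 0.01 m/s and velocity of joint cross_slide between -0.01 and 0.01 m/s and z of dot_blue in the frame of knob between -0.044 and -0.038 m and z of dot_yellow in the frame of knob between -0.044 and -0.038 m and z of dot_black in the frame of knob between -0.044 and -0.038 m and z of dot_green in the frame of knob between -0.044 and -0.038 m); the robot touches nothing.
It fails at once if a bystander (pot, glaze jar, bowl, brush or rib) is moved more than 20 mm (distance of any of pot, glaze_jar, bowl, brush, rib from where it was at the start of the episode above 0.02 m).
It also fails if it takes over 51 s, if anything falls off the work surface, if the arm or the gripper's body presses on something with over 40 N, if the wrist force passes 120 N, or if a joint passes its speed limit or range.

## Working session

There is one attempt and no reset: what is moved stays moved. The work goes in short steps, each a Python script; the robot and the scene stay as the last script left them, time stands still between calls to the robot, and variables do not carry over. Pictures are saved under pics/ and viewed, about 8 in all and at most 12, crops included, and the job is handed in when it is done.

```bash
mkdir -p pics; cat > h.py <<'E'
import numpy as np, cv2
from plant import *
from scipy.spatial.transform import Rotation as R
def shot(n,f=None):
    p,q=np.array(read_position()),np.array(read_orientation())
    c=read_camera(n)
    T=np.eye(4)
    if n=='wrist':
        W=np.eye(4);W[:3,:3]=R.from_quat(q).as_matrix();W[:3,3]=p
        T=W@np.array(c['T_tool_cam'])
    else:
        a=np.array(c['attitude']); T[:3,:3]=a if a.shape==(3,3) else R.from_quat(a).as_matrix(); T[:3,3]=c['origin']
    c['T']=T
    if f: cv2.imwrite('pics/'+f,c['color'][...,::-1]); np.savez('pics/'+f+'.npz',T=T,mtx=c['mtx'],color=c['color'],z_map=c['z_map'])
    return c
def load(f): return dict(np.load('pics/'+f+'.npz'))
def ray(c,uv,z):
    uv=np.atleast_2d(uv).astype(float)
    d=np.c_[uv,np.ones(len(uv))]@np.linalg.inv(c['mtx']).T@c['T'][:3,:3].T
    o=c['T'][:3,3]; return o+d*((z-o[2])/d[:,2])[:,None]
def proj(c,P):
    x=(np.atleast_2d(P)-c['T'][:3,3])@c['T'][:3,:3]@np.array(c['mtx']).T
    return x[:,:2]/x[:,2:]
def cloud(c):
    v,u=np.mgrid[:480,:640]; z=c['z_map']
    p=np.stack([u,v,np.ones_like(u)],-1)@np.linalg.inv(c['mtx']).T*z[...,None]
    return p@c['T'][:3,:3].T+c['T'][:3,3]
E
python3 - <<'E'
from h import *
for n in('top','scene'):
    c=shot(n,n+'0.png');print(n,c['T'].round(3).tolist(),c['mtx'].tolist())
print(read_t(),read_orientation())
E
```

```text
top [[0.01, -0.99, 0.14, 0.396], [-1.0, -0.009, 0.009, -0.023], [-0.008, -0.14, -0.99, 1.161], [0.0, 0.0, 0.0, 1.0]] [[483.817177522042, 0.0, 322.14859303001873], [0.0, 483.817177522042, 240.02173946498417], [0.0, 0.0, 1.0]]
scene [[-0.864, 0.298, -0.405, 0.939], [0.503, 0.512, -0.696, 0.677], [-0.0, -0.805, -0.593, 0.659], [0.0, 0.0, 0.0, 1.0]] [[437.081771055536, 0.0, 319.55756286243565], [0.0, 437.081771055536, 239.31972259778766], [0.0, 0.0, 1.0]]
0.1 [ 1.36440745e-01  9.90647854e-01 -8.65546348e-04 -5.90252882e-05]
```

View pics/top0.png

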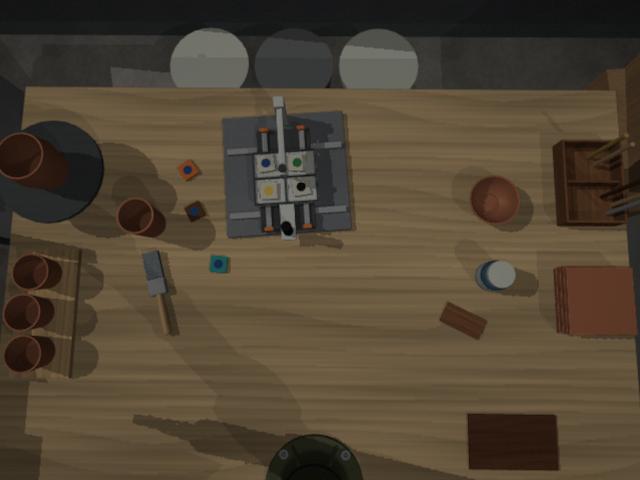

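View pics/scene0.png

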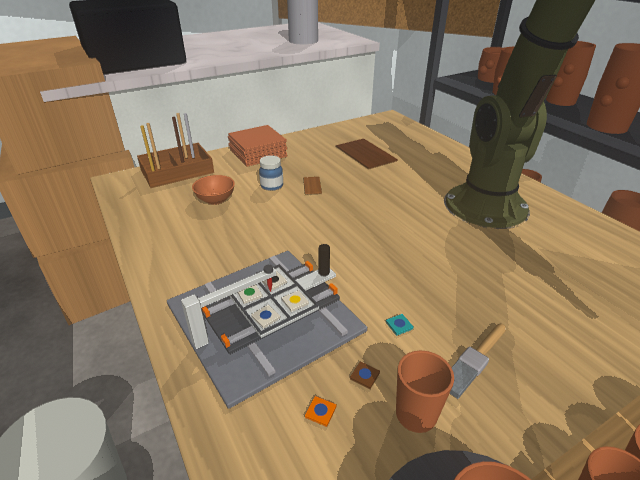

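Top view: the stage is at about (285,175), the knob at (287,228). White tiles: blue (266,163), green (297,162), yellow (268,190), black (301,186). Scene view: blue (265,315), yellow (295,299), red pointer around (271,283), knob (324,258).

Candidates for the blue tile, by top-view pixel: white tile in the tray (266,163), orange (188,170), brown (195,211) and turquoise (219,264). I choose the white one in the tray.

```bash
cat >> h.py <<'E'
def blobs(c,kind,box,amin=6):
    h,s,v=[a.astype(int) for a in cv2.split(cv2.cvtColor(c['color'],cv2.COLOR_RGB2HSV))]
    m={'blue':(h>100)&(h<130)&(s>110)&(v>50),'yellow':(h>18)&(h<35)&(s>110)&(v>100),'green':(h>45)&(h<85)&(s>90)&(v>40),
       'red':((h<6)|(h>174))&(s>130)&(v>50),'dark':(v<45)}[kind].astype(np.uint8)
    k=np.zeros_like(m);x0,y0,x1,y1=box;k[y0:y1,x0:x1]=m[y0:y1,x0:x1]
    n,l,st,ce=cv2.connectedComponentsWithStats(k)
    o=sorted([(int(st[i,4]),ce[i].round(1).tolist(),st[i,:4].tolist()) for i in range(1,n) if st[i,4]>=amin],reverse=True)
    return o
def tri(c1,a,c2,b):
    P1=c1['T'][:3,3];P2=c2['T'][:3,3];d1=ray(c1,a,0)[0]-P1;d2=ray(c2,b,0)[0]-P2
    s=np.linalg.lstsq(np.c_[d1,-d2],P2-P1,rcond=None)[0]
    A,B=P1+s[0]*d1,P2+s[1]*d2
    return (A+B)/2,np.linalg.norm(A-B)
E
python3 - <<'E'
from h import *
t,s=load('top0.png'),load('scene0.png')
bt,bs=(245,140,325,245),(210,235,345,345)
for k in('blue','yellow','green','red','dark'):
    a,b=blobs(t,k,bt),blobs(s,k,bs);print(k,a[:4],b[:4])
    if k in('blue','yellow','green') and a and b:
        print('  tri',tri(t,a[0][1],s,b[0][1]),ray(t,a[0][1],.054),ray(s,b[0][1],.054))
    
C=cloud(t);
# stage edges: plane height
g=C[110:240,220:355]; 
m=((C[...,2]>.006)&(C[...,2]<.2)).astype(np.uint8); m[:, :215]=0;m[:,360:]=0;m[:105]=0;m[245:]=0
cs=max(cv2.findContours(m,0,2)[0],key=cv2.contourArea);print(cv2.minAreaRect(cs))
big=np.hstack([cv2.resize(s['color'][235:345,210:345],None,fx=4.4,fy=4.4,interpolation=2)[:480,:590],cv2.resize(t['color'][140:245,255:305],None,fx=4.2,fy=4.2,interpolation=2)[:480] if 0 else np.zeros((480,10,3),np.uint8)])
cv2.imwrite('pics/crop1.png',big[...,::-1])
E
```

```text
blue [(50, [265.3, 162.6], [262, 159, 8, 8])] [(64, [265.3, 314.0], [260, 311, 11, 7])]
  tri (array([0.73562066, 0.12339937, 0.05585473]), np.float64(0.0010512520892968647)) [[0.73666149 0.12338832 0.054     ]] [[0.73458888 0.12205736 0.054     ]]
yellow [(61, [268.3, 190.2], [264, 186, 9, 9])] [(72, [294.6, 298.8], [289, 295, 12, 8]), (8, [237.5, 248.6], [236, 247, 5, 5])]
  tri (array([0.66886616, 0.1146809 , 0.05560326]), np.float64(0.0012733265078463695)) [[0.66981075 0.11454476 0.054     ]] [[0.66766015 0.11361386 0.054     ]]
green [(51, [296.6, 162.0], [293, 159, 8, 7])] [(57, [249.0, 291.2], [244, 288, 11, 7])]
  tri (array([0.7377327 , 0.04948542, 0.05559342]), np.float64(0.001085542114457926)) [[0.73872081 0.04933239 0.054     ]] [[0.73678566 0.04822206 0.054     ]]
red [] [(51, [269.3, 283.3], [267, 278, 5, 14])]
dark [(413, [304.8, 215.0], [294, 198, 25, 33]), (367, [279.0, 221.1], [267, 203, 26, 33]), (238, [296.3, 145.4], [285, 140, 30, 12]), (213, [266.3, 147.4], [245, 140, 33, 19])] []
((287.0122375488281, 172.28207397460938), (135.5675811767578, 125.18608093261719), 87.51044464111328)
```

View pics/crop1.png

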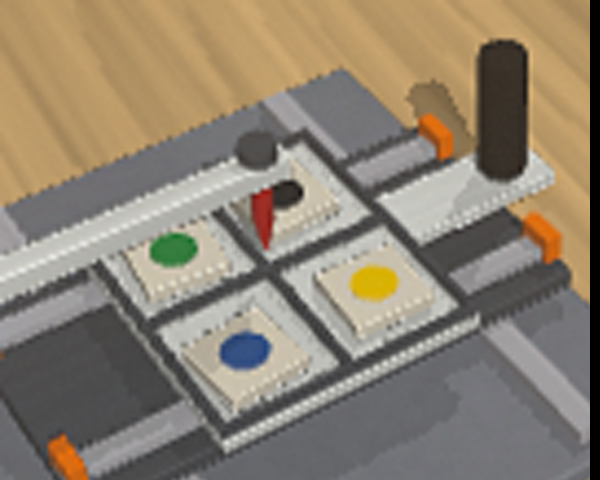

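The crop confirms the white in-tray tile with the blue dot at scene (265,314). The pointer tip is at scene (270,291.5), and the knob stands at scene (324,258).

```bash
python3 - <<'E'
from h import *
t,s=load('top0.png'),load('scene0.png')
print('ptr',ray(s,[270.2,291.7],.062))
for c,b in((t,(270,210,305,245)),(s,(305,235,340,285))):
    C=cloud(c);m=np.zeros((480,640),bool);m[b[1]:b[3],b[0]:b[2]]=1
    m&=(C[...,2]>.06)&(C[...,2]<.13); K=C[m]; print('knob',len(K),K.min(0).round(4),K.max(0).round(4)); T=K[K[:,2]>.110];print(len(T),T.mean(0),(T.min(0)+T.max(0))/2)
    print([ [round(x,1) for x in np.argwhere(m&(C[...,2]>.110)).mean(0)[::-1]] ])
# stage yaw from stage slab outline (top)
C=cloud(t);
g=t['color'].astype(int); m=((np.ptp(g,axis=2)<25)&(C[...,2]>.003)&(C[...,2]<.2)).astype(np.uint8); m[:, :215]=0;m[:,360:]=0;m[:105]=0;m[245:]=0
cs=max(cv2.findContours(m,0,2)[0],key=cv2.contourArea)
bx=cv2.boxPoints(cv2.minAreaRect(cs));w=ray(t,bx,.012);print(bx.round(1).tolist(),w[:,:2].round(3).tolist());d=np.roll(w,-1,0)-w;print(np.degrees(np.arctan2(d[:,1],d[:,0])),np.linalg.norm(d,axis=1))
print(np.array(read_camera('wrist')['T_tool_cam']).round(3))
yaw=np.radians(2.8);y=np.array([-np.sin(yaw),np.cos(yaw),0]);z=np.array([0,0,-1.])
for sg in(1,-1):
    M=np.c_[np.cross(sg*y,z),sg*y,z];q=R.from_matrix(M).as_quat();print(sg,q.round(4),solve_ik([.575,.075,.25],q))
E
```

```text
ptr [[0.70373389 0.07900482 0.062     ]]
knob 132 [0.5619 0.0546 0.0602] [0.5862 0.077  0.1203]
94 [0.57347739 0.06607768 0.11559002] [0.57465125 0.06601288 0.1151878 ]
[[np.float64(285.9), np.float64(226.5)]]
knob 307 [0.5631 0.0574 0.0603] [0.5867 0.0816 0.1189]
86 [0.57558774 0.07020313 0.11530686] [0.57492247 0.06920568 0.11453076]
[[np.float64(323.8), np.float64(248.2)]]
[[221.0, 107.5], [345.20001220703125, 101.5999984741211], [351.70001220703125, 236.6999969482422], [227.5, 242.60000610351562]] [[0.891, 0.244], [0.909, -0.067], [0.568, -0.083], [0.551, 0.215]]
[ -86.73194005 -177.19791378   93.2857815     4.86844828] [0.31065473 0.34137907 0.29833826 0.3415933 ]
[[-0.    -0.962 -0.274  0.069]
 [ 1.    -0.     0.     0.   ]
 [-0.    -0.274  0.962 -0.121]
 [ 0.     0.     0.     1.   ]]
1 [-0.0244  0.9997  0.      0.    ] [-0.62593512  0.18227264  0.51297521  1.65374743 -0.0917405   1.32958972
  1.52156644]
-1 [ 0.9997  0.0244  0.     -0.    ] [-0.734356    0.19255692  0.63997223  1.6572233  -0.11792429  1.33084977
 -1.59707421]
```

```bash
cat >> h.py <<'E'
yaw=np.radians(3.2);sy=np.array([-np.sin(yaw),np.cos(yaw),0]);sx=np.array([np.cos(yaw),np.sin(yaw),0])
Q=R.from_matrix(np.c_[np.cross(sy,[0,0,-1.]),sy,[0,0,-1.]]).as_quat()
E
python3 - <<'E'
from h import *
print(Q); reach([.50,.07,.27],Q)
c=shot('wrist','w1.png'); print(read_t(),read_position(),read_wrist_force())
E
```

```text
[-0.02792164  0.99961012  0.          0.        ]
2.4917 [0.49995654 0.0711122  0.26991471] [ 0.63007209  0.65562633 -0.00411932]
```

View pics/w1.png

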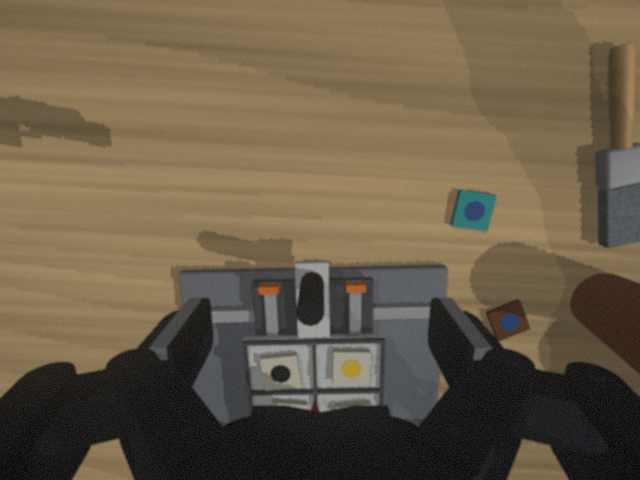

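The wrist view shows the knob at (312,298), yellow at (351,369), black at (281,373) and the red pointer peeking out at (316,406). I'll refine the knob and descend.

```bash
python3 - <<'E'
from h import *
c=load('w1.png');C=cloud(c);m=np.zeros((480,640),bool);m[260:340,285:340]=1
m&=(C[...,2]>.108)&(C[...,2]<.125)&(c['z_map']>0);uv=np.argwhere(m)[:,::-1].mean(0);print('knob top',uv,ray(c,uv,.116),C[m].mean(0),m.sum())
print('tri top/wrist',tri(load('top0.png'),[285.9,226.5],c,uv), 'scene/wrist',tri(load('scene0.png'),[323.8,248.2],c,uv))
for k in('yellow','red'):
    for b in blobs(c,k,(245,330,385,412))[:2]: print(k,b,ray(c,b[1],.054))
k=np.array([.574,.068])
reach([k[0],k[1],.21],Q)
w=shot('wrist','w2.png');C=cloud(w)
m=(C[...,2]>.108)&(C[...,2]<.125)&(w['z_map']>0);m&=(abs(C[...,0]-k[0])<.03)&(abs(C[...,1]-k[1])<.03)&(w['color'].max(2)<60)
uv=np.argwhere(m)[:,::-1].mean(0);print('w2 knob',uv,ray(w,uv,.116),C[m].mean(0),(C[m].min(0)+C[m].max(0))/2,m.sum(),read_position(),read_t())
E
```

```text
knob top [310.3132716  310.65123457] [[0.57215183 0.0673443  0.116     ]] [0.5725576  0.06734616 0.11523732] 648
tri top/wrist (array([0.57416204, 0.06691448, 0.11180488]), np.float64(0.0008941335860995516)) scene/wrist (array([0.57383843, 0.06736178, 0.1126629 ]), np.float64(4.9513365739684156e-05))
yellow (265, [351.0, 368.6], [342, 360, 19, 18]) [[0.66961719 0.11424539 0.054     ]]
red (18, [314.6, 406.7], [313, 403, 4, 7]) [[0.72058561 0.07795091 0.054     ]]
w2 knob [317.97476636 249.51682243] [[0.57282999 0.06699742 0.116     ]] [0.57296782 0.06700133 0.11564599] [0.57391622 0.06676905 0.11296704] 1070 [0.57379373 0.06843399 0.20997207] 3.0083
```

```bash
python3 - <<'E'
from h import *
move_l([.573,.067,.098],Q,rate=.1)
close_gripper(30);dwell(.3)
print(read_t(),read_position(),read_grip_width(),read_wrist_force())
s=shot('scene','s2.png')
bs=(210,235,345,345)
for k in('blue','yellow','green','red'):
    for b in blobs(s,k,bs)[:1]:print(k,b,ray(s,b[1],.054))
b=(220,260,330,345)
cv2.imwrite('pics/c2.png',cv2.resize(s['color'][b[1]:b[3],b[0]:b[2]],None,fx=6,fy=6,interpolation=2)[...,::-1])
E
```

```text
5.1583 [0.57309118 0.0669909  0.09821999] 0.2755446082386493 [-1.96906936  0.91243692  3.62491771]
blue (63, [265.3, 314.1], [260, 311, 11, 7]) [[0.73469679 0.1222944  0.054     ]]
yellow (74, [294.6, 299.0], [289, 295, 12, 9]) [[0.66791958 0.1141111  0.054     ]]
green (57, [249.0, 291.2], [244, 288, 11, 7]) [[0.73678566 0.04822206 0.054     ]]
red (50, [269.4, 283.3], [267, 278, 5, 14]) [[0.69139768 0.04739658 0.054     ]]
```

View pics/c2.png

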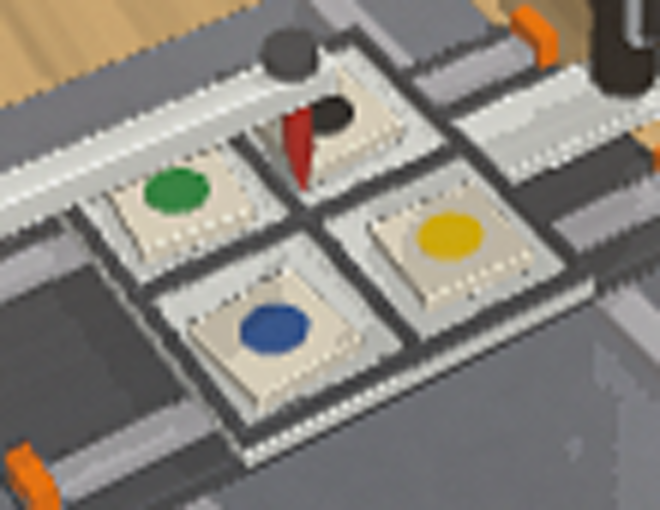

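```bash
python3 - <<'E'
from h import *
t=load('top0.png');print('cap(top)',ray(t,[282,168],.13))
s=load('s2.png');P=ray(s,[270.25,291.3],.062)[0];print('ptr',P)
B=ray(s,blobs(s,'blue',(210,235,345,345))[0][1],.054)[0]
d=(P-B)[:2];p=np.array(read_position());p[:2]+=d;p[2]=.098;print('d',d)
move_l(p,Q,rate=.04);dwell(.3)
print(read_t(),read_position(),read_grip_width(),read_wrist_force())
s=shot('scene','s3.png')
for k in('blue','yellow','green','red'):
    for b in blobs(s,k,(200,225,355,350))[:1]:print(k,b,ray(s,b[1],.054))
b=(220,245,330,330)
cv2.imwrite('pics/c3.png',cv2.resize(s['color'][b[1]:b[3],b[0]:b[2]],None,fx=6,fy=6,interpolation=2)[...,::-1])
E
```

```text
cap(top) [[0.70131707 0.07623079 0.13      ]]
ptr [0.70316043 0.07800812 0.062     ]
d [-0.03153636 -0.04428628]
7.0167 [0.54152891 0.02244495 0.09811788] 0.2719286631253732 [-1.06125992 -0.17239459  5.31086043]
blue (55, [270.5, 294.3], [266, 291, 10, 7]) [[0.70325739 0.07812216 0.054     ]]
yellow (63, [298.2, 280.5], [293, 277, 11, 8]) [[0.63627718 0.0695452  0.054     ]]
green (22, [253.4, 272.4], [250, 271, 9, 5]) [[ 0.7061852  -0.00080195  0.054     ]]
red (50, [269.4, 283.3], [267, 278, 5, 14]) [[0.69139768 0.04739658 0.054     ]]
```

View pics/c3.png

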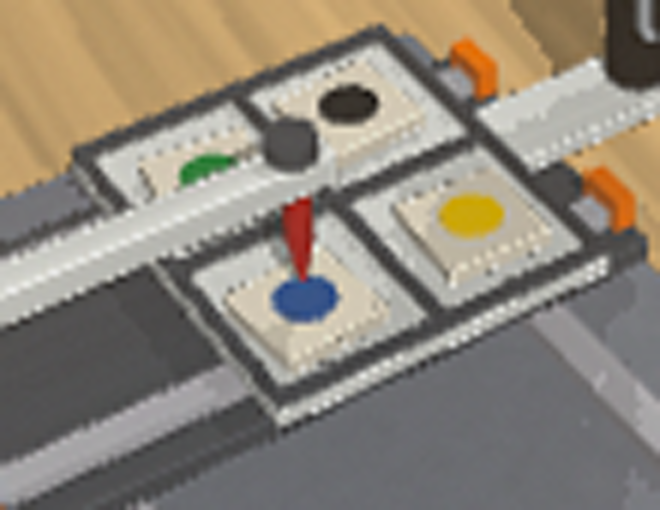

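The crop shows the tip just above the blue dot's middle, at crop (303,283) against a dot centre of (305,298). That fits an 8 mm gap. I'll cross-check the pointer axis with the cap on the arm, using a top view while holding.

```bash
python3 - <<'E'
from h import *
t=shot('top','t3.png');s=load('s3.png')
res={}
for n,c,b in(('top',t,(272,158,292,178)),('scene',s,(258,255,280,282))):
    m=np.zeros((480,640),np.uint8);m[b[1]:b[3],b[0]:b[2]]=1;C=cloud(c)
    m&=((c['color'].max(2)<85)&(C[...,2]>.105)).astype(np.uint8)
    k,l,st,ce=cv2.connectedComponentsWithStats(m);i=1+st[1:,4].argmax();print(n,st[i],ce[i],'z',C[l==i][:,2].min(),C[l==i][:,2].max(),C[l==i].mean(0));res[n]=ce[i]
print(tri(t,res['top'],s,res['scene']))
for z in(.062,.124,.135): print(z,proj(s,[.7032,.078,z]),proj(t,[.7032,.078,z]))
for k in('blue','yellow'): 
    for b in blobs(t,k,(235,130,335,255))[:1]:print(k,b,ray(t,b[1],.054))
cr=lambda c,b:cv2.resize(c['color'][b[1]:b[3],b[0]:b[2]],(390,390),interpolation=0)
cv2.imwrite('pics/c4.png',np.hstack([cr(t,(262,150,301,189)),cr(s,(251,260,290,299))])[...,::-1]);print(read_t())
E
```

```text
top [279 158   8  19  73] [282.80821918 168.2739726 ] z 0.10533952983245731 1.1605985399274543 [0.69937722 0.07390062 0.13468002]
scene [264 265   9   8  59] [267.98305085 268.61016949] z 0.1177668081821508 0.1262228475448326 [0.70451872 0.08050926 0.12318591]
(array([0.70330687, 0.07575573, 0.11931165]), np.float64(0.0012465806907690706))
0.062 [[270.23009406 291.30447931]] [[283.87492781 175.57302069]]
0.124 [[268.03227367 267.30866861]] [[281.4633816  167.94857671]]
0.135 [[267.62182803 262.82742165]] [[281.00633451 166.50355779]]
blue (28, [284.0, 177.0], [280, 174, 8, 6]) [[0.70197789 0.07836784 0.054     ]]
7.1167
```

View pics/c4.png

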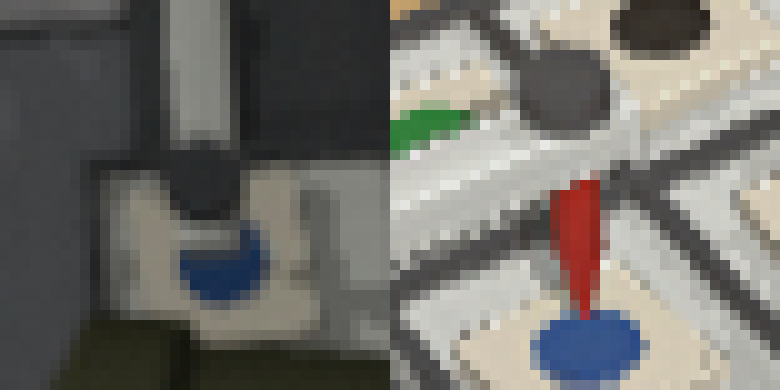

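Both views agree to about 2 mm. In the left crop the cap and arm end sit over the dot (top pixel (282,168) against a predicted (281.5,168)). In the right crop the tip meets the dot's middle. I'll hold here, then go to yellow.

```bash
python3 - <<'E'
from h import *
dwell(1.5)
s=shot('scene');P=np.array([.7032,.078])
print('blue',ray(s,blobs(s,'blue',(200,225,355,350))[0][1],.054))
Y=ray(s,blobs(s,'yellow',(240,260,355,350))[0][1],.054)[0]
d=P-Y[:2];p=np.array(read_position());p[:2]+=d;p[2]=.098;print('d',d)
move_l(p,Q,rate=.04);dwell(.3)
print(read_t(),read_position(),read_grip_width(),read_wrist_force())
s=shot('scene','s5.png')
for b in blobs(s,'yellow',(250,275,300,310))[:2]:print(b,ray(s,b[1],.054))
dwell(1.2)
b=(210,230,340,327)
cv2.imwrite('pics/c5.png',cv2.resize(s['color'][b[1]:b[3],b[0]:b[2]],None,fx=6,fy=6,interpolation=2)[...,::-1])
E
```

```text
blue [[0.70325739 0.07812216 0.054     ]]
d [0.06692282 0.0084548 ]
10.8 [0.60828967 0.02975892 0.0981579 ] 0.2732738991296674 [ 1.13504306 -1.17609596  6.25264052]
(67, [270.1, 293.9], [265, 290, 11, 9]) [[0.70345897 0.07667497 0.054     ]]
```

View pics/c5.png

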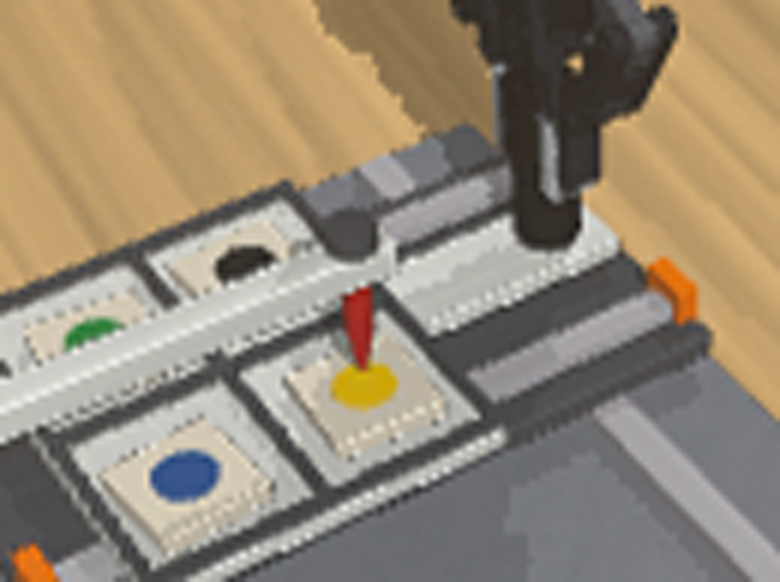

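The yellow dot sits under the tip (crop (363,385)), and it has been held for about 1.5 s. Next I'll pull to the front stop.

```bash
python3 - <<'E'
from h import *
p=np.array(read_position());p[2]=.098
p-=.064*sx;move_l(p,Q,rate=.04);dwell(.2)
f0=np.array(read_wrist_force())@sx;print(read_t(),read_position(),f0)
for i in range(18):
    p-=.0025*sx;move_l(p,Q,rate=.02);dwell(.15)
    f=np.array(read_wrist_force())@sx;print(i,np.array(read_position()).round(4),round(f-f0,2))
    if f-f0>10: break
print(read_t())
s=shot('scene','s6.png')
b=(230,225,360,322)
cv2.imwrite('pics/c6.png',cv2.resize(s['color'][b[1]:b[3],b[0]:b[2]],None,fx=6,fy=6,interpolation=2)[...,::-1])
E
```

```text
14.0083 [0.54394866 0.02605017 0.09813435] -0.42916490873003876
0 [0.5413 0.0259 0.0981] -0.04
1 [0.5388 0.0259 0.0981] 1.23
2 [0.5362 0.0257 0.0981] 0.96
3 [0.5337 0.0256 0.0981] 0.41
4 [0.5312 0.0254 0.0981] 0.45
5 [0.5287 0.0253 0.0981] 1.37
6 [0.5262 0.0251 0.0981] 1.51
7 [0.5261 0.0253 0.0982] 8.66
8 [0.5261 0.0254 0.0983] 16.68
17.8333
```

View pics/c6.png

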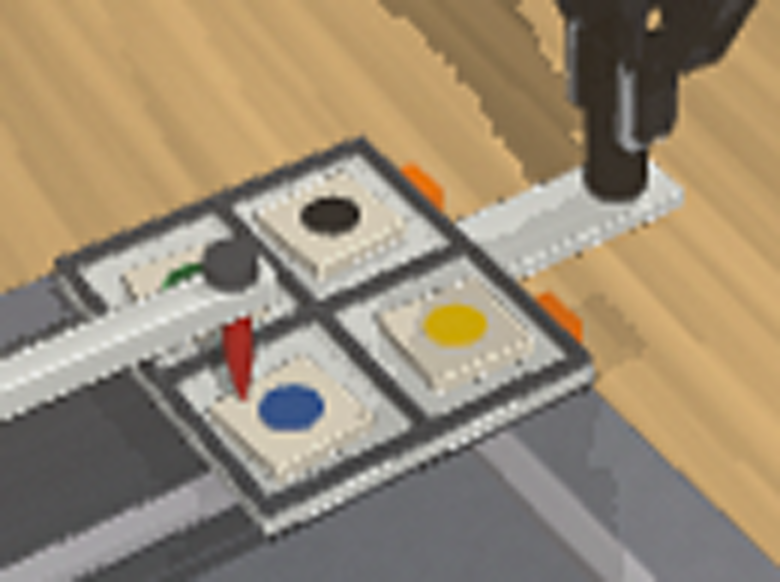

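The carrier now touches both orange stops, and the force rose with no further motion. I'll ease the preload, release, retreat and check.

```bash
python3 - <<'E'
from h import *
p=np.array([.5261,.0253,.098])-.0015*sx
move_l(p,Q,rate=.02);ungrasp();dwell(.2)
print(read_grip_width(),read_wrist_force())
move_l(p+[0,0,.15],Q,rate=.12);dwell(.5)
print(read_t(),read_position(),read_wrist_force())
s=shot('scene','s7.png');a=load('s6.png')
for k in('blue','yellow'):
    print(k,[ray(c,blobs(c,k,(240,260,355,350))[0][1],.054).round(4) for c in(a,s)])
C=[]
cv2.imwrite('pics/s7v.png',s['color'][...,::-1])
E
```

```text
1.0039389646421293 [0.18113901 0.59898562 1.50205698]
20.8917 [0.52458682 0.02521593 0.24793243] [-0.01597598  0.42523163 -1.09600547]
blue [array([[0.6875, 0.0806, 0.054 ]]), array([[0.6876, 0.0809, 0.054 ]])]
yellow [array([[0.621 , 0.0727, 0.054 ]]), array([[0.621 , 0.0727, 0.054 ]])]
```

View pics/s7v.png

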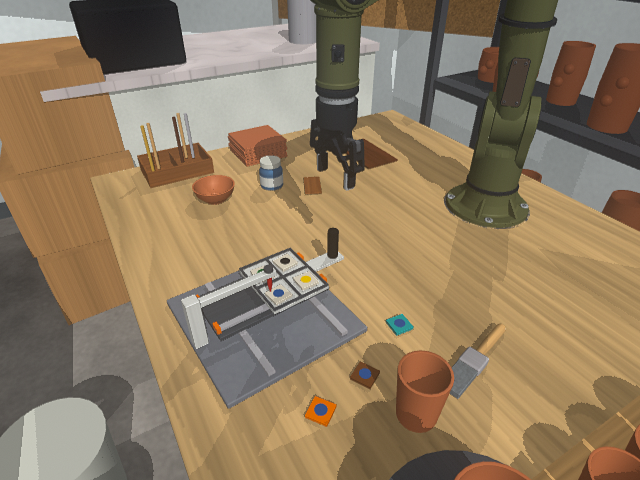

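The gripper is clear. The carrier sits at its front stop (knob at (333,243)), the tiles lie in the tray, and the bystanders haven't moved.

```bash
python3 -c "
from plant import *
job_done();print(read_t())"
```

```text
the job is handed in; nothing more can be done
the job is handed in; nothing more can be done
```

I held the pointer over the blue dot, then over the yellow dot. I then pulled the carrier against its front stop, let go and handed the job in at about 21 s of the 51 s allowed. The hand-in gave no verdict.

| Step | What I did | Last check |
|---|---|---|
| Blue dot | Held still for about 2 s | Under 1 mm off in the scene camera; the top view, where the pointer's arm partly hid the dot, suggests about 1–2 mm |
| Yellow dot | Held still for about 1.5 s | About 1.4 mm off in the scene camera only |
| Front stop | Pulled until the force rose by 17 N with no further motion | After release, the blue and yellow dots had moved less than 0.5 mm |

In the last picture the tiles lie in the tray, the gripper is clear, and the pot, bowl, jar, brush and rib look unmoved. I judged the tiles' flatness and the bystanders by eye only.

One small disagreement: the top and scene cameras differ by about 2 mm in absolute position. I therefore measured each dot against the pointer within the same camera.

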